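Load two specimen cups into the sprung cup lift

TASK

Load the sprung cup lift on the desk with the two specimen cups that stand near the front of the desk, one lidded and one open: set the lidded cup upright on its platform and let go so that it sinks, then stand the open cup upright on top of the lidded one and let go so that both sink into the cage as one straight stack. Lower the cups on gently rather than dropping them in, never tip them over, and leave the stamp and the stapler where they are.

Things in the scene. Friction and masses are not known exactly. Their poses are not given: they have to be found in the camera images.
- lift_rim (a point): centre of the round mouth of the cup lift, a fixed cage 146 mm tall standing on the desk (this point is at its top, 146 mm above the desk). A dark round foot 128 mm across, eight thin upright guide rods, two thicker spring tubes (outer edges of their caps 58 mm from the axis) and at the top a dark flared collar, 90 mm across outside, about 83 mm clear at the lip, narrowing to 67 mm clear within 14 mm; the bore between the rods is 67 mm across. z points up along the bore
- platform_top (a point): centre of the top face of the lift's sprung platform, a grey disc 64 mm across inside the cage. Empty, it stands 16 mm below the rim (130 mm above the desk)
- platform (a joint): how far the sprung platform has sunk, m: 0 empty (up), at most 0.110. The spring gives about 15 N/m, with hardly any preload, and is damped: a cup that is let go sinks smoothly to rest in about a second, the lidded cup by 40 to 60 mm (its lid is then within about 10 mm of the rim), both cups together by 70 to 105 mm
- lidded_cup_mid (a point): centre (half-way up) of the lidded specimen cup: a clear plastic cup with a flat white screw lid, 58 mm across and 65 mm tall, about 80 g. The lid is its top 14 mm; this point is 32.5 mm above its underside, z up. Grasp it across 55 to 58 mm. It stands loose on the near part of the desk, to the right of the lift; other lidded cups farther off belong to the room
- open_cup_mid (a point): centre (half-way up) of the open cup: whitish clear cup without a lid, hollow, with ridges round its upper part, 57 mm across at the top, about 51 mm at the foot, 63 mm tall, about 60 g. This point is 31.5 mm above its underside, z up. Grasp it across the outside, about 57 mm. It stands loose to the right of the lift, on the near part of the desk beside the lidded cup; the two may have changed places, and cups farther off belong to the room
- number_stamp: bystander: red hand stamp 41 x 60 x 92 mm, loose on the desk, origin under its centre
- stapler: bystander: grey and black stapler 37 x 133 x 54 mm, loose on the desk, origin under its centre
Mind the look-alikes: they are no part of the job. Leave any blue, purple or turquoise look-alike of the part that bears open_cup_mid alone.

How it is judged:
On the way:
1. the lidded cup stands upright on the platform, let go, and has sunk with it (horizontal distance between lidded_cup_mid and platform_top below 0.012 m and z of lidded_cup_mid in the frame of platform_top between 0.028 and 0.037 m and angle between lidded_cup_mid's own z axis and vertical below 0.12 rad and value of joint platform above 0.033 m and contact force between the fingers and lidded_cup below 0.1 N and horizontal distance between open_cup_mid and platform_top above 0.05 m), for 0.3 s.
At the end, for the whole second after the job is handed in: The lidded cup stands upright (within about 7 degrees) on the platform within 12 mm of its centre, the open cup stands upright on the lidded cup's lid within 14 mm of the platform's centre, the platform has sunk 64 to 109 mm under their weight, and both are let go and at rest (horizontal distance between lidded_cup_mid and platform_top below 0.012 m and z of lidded_cup_mid in the frame of platform_top between 0.028 and 0.037 m and angle between each of lidded_cup_mid, open_cup_mid's own z axis and vertical below 0.12 rad and horizontal distance between open_cup_mid and platform_top below 0.014 m and z of open_cup_mid in the frame of lidded_cup_mid between 0.058 and 0.069 m and value of joint platform between 0.064 and 0.109 m and linear speed of each of lidded_cup, open_cup below 0.02 m/s); the robot touches nothing.
It fails at once if the lidded cup is dropped or knocked: it moves faster than 0.7 m/s while not held (linear speed of lidded_cup above 0.7 m/s and contact force between the fingers and lidded_cup below 0.1 N).
It fails at once if the open cup is dropped or knocked: it moves faster than 0.7 m/s while not held (linear speed of open_cup above 0.7 m/s and contact force between the fingers and open_cup below 0.1 N).
It fails at once if a cup is tipped by more than 45 degrees (angle between any of lidded_cup_mid, open_cup_mid's own z axis and vertical above 0.79 rad).
It fails at once if the stamp or the stapler is moved by more than 20 mm (distance of any of number_stamp, stapler from where it was at the start of the episode above 0.02 m).
It also fails if it takes over 58 s, if anything falls off the work surface, if the arm or the gripper's body presses on something with over 40 N, if the wrist force passes 120 N, or if a joint passes its speed limit or range.

ROBOT

A 6-joint arm with a two-finger parallel gripper is mounted at the origin on a cart in front of the work surface, level with it; the furniture and walls round the work are solid. World frame = base frame: x ahead of the robot, y to its left, z up, the work surface at z = 0. Lengths are in m, angles in rad, forces in N, time in s.
With the tool pointing down it reaches from about 0.425 to 0.95 m from the base axis. Payload 3.5 kg.
Tool frame: the origin (TCP) lies between the finger pads; the fingertips stand 14 mm ahead of it and the grasp point (between the pads) lies 5 mm behind it; z points along the fingers, y is the direction in which the jaws open and shut (so a half turn about z gives the same grasp; the last joint's range is limited). The gripper opens to 85 mm and grips with 20 to 120 N. Pads are 22 mm wide; open, the fingers measure 114 mm over their backs; the gripper's body (76 mm by 85 mm) begins 54 mm behind the grasp point. The pads swing forward as they close: fully open they stand 13 mm farther back than shut.
Start: joints at [-1.338, 0.286, 1.577, -0, 1.279, -0.15], TCP at [0.252, -0.626, 0.245] pointing down, gripper open.
Joint ranges: [-2.77, 2.77], [-0.9, 2.22], [0.21, 2.48], [-1.53, 4.67], [0.24, 2.81], [-2.84, 2.84]. Speed limits (rad/s): [2.79, 2.79, 3.14, 3.14, 3.14, 3.14].

INTERFACE

Orientations are given as a unit quaternion [x, y, z, w].
In Python, from plant import ctrl gives the robot as it stands. The module is installed in compiled form; this text tells all that it offers.
- The arm moves only by the tool servo_tool, never from a script. Its argument "increments" is text: rows parted by semicolons, each of 7 numbers parted by spaces: the turn, a rotation vector about the tool's x, y, z in rad, then the shift along the tool's x, y, z in cm, then the finger opening in cm, from 0 to 8.54. In form: ax ay az dx dy dz claw; .... A call has 1 to 10 rows; each row is the pose to reach, as a shift and turn from the pose commanded when the call began, along the tool's axes at that moment; what a row does not reach only later rows make up. A row lasts 1/12 s, in which the tool goes at most 41.7 mm and 7.16 degrees, less where a joint would pass 70% of its speed; a pose out of reach is approached as far as the arm can. A call with a gripper value outside its range is refused whole. The fingers move at their own pace and stop on an object; "grip_force" is the grip in N (left out, the last holds). Time passes only in rows, so rows that repeat a pose let the fingers close. It gives the time, the measured TCP pose, the force and the opening at its end, in the units of the state.
- ctrl.get_state(): the state, without advancing time (a new reading comes with each control period).
- ctrl.read_camera(name): name is "scene" or "top"; returns (picture, depth): 480x640x3 uint8, red, green, blue; 480x640 float32, m along the optical axis (not along the pixel's ray), 0 where there is no reading.
- ctrl.camera_info(name): a dict with "camera_matrix" (3x3 intrinsics, pixels), "world_to_cam" (4x4, takes a point from world to camera coordinates). Camera axes: x right, y down, z forward; pixel columns grow to the right and rows downward; lengths in m; the calibration is good to about 2 mm. A picture is of the moment at which its call begins. camera_info takes no time and is no camera call.
- ctrl.sign_off(): hands the job in, once; it reports no verdict.
The state is a dict: "time": time; "qpos": joint angles; "dq": joint speeds; "joint_efforts": joint torques, N m; "eef_pos": TCP position; "tcp_rot": TCP orientation; "contact_force": force on the tool from outside, world axes, zero at the start; "wrist_torque": the same for the moment, N m; "opening": opening from 0.0 (shut) to 1.0 (fully open).
Only numpy, scipy, OpenCV 4.12 (cv2) and the standard library are available. Lean on these libraries where they do the work, as an engineer would, in place of code of your own. Each camera call takes 0.05 s, during which the arm holds its last target.

## Working session

There is one attempt and no reset: what is moved stays moved. The work goes in short steps, Python scripts to look and compute and a tool call to move; the robot and the scene stay as the last step left them, time stands still between calls to the robot, and variables do not carry over. Pictures are saved under pics/ and viewed, and the job is handed in when it is done.

Besides the shell and the picture viewer there is one more tool, called after "Emit:" as a command line: name --argument value ..., lists and objects as JSON in quotes. servo_tool: Moves the arm, as the interface text tells. Its arguments: {"type":"object","properties":{"increments":{"type":"string"},"grip_force":{"type":"number"}},"required":["increments"]}

```bash
mkdir -p pics; cat > h.py <<'E'
import numpy as np, cv2
from plant import ctrl
def snap(n,fn):
    p,d=ctrl.read_camera(n); cv2.imwrite('pics/'+fn,cv2.cvtColor(p,cv2.COLOR_RGB2BGR)); np.save('pics/'+fn+'.npy',d); return p,d
def cam(n):
    i=ctrl.camera_info(n); return np.array(i['camera_matrix']),np.array(i['world_to_cam'])
def ray(n,u,v,z):
    K,T=cam(n); R=T[:3,:3];t=T[:3,3]; c=-R.T@t; d=R.T@np.linalg.inv(K)@[u,v,1]
    return c+d*(z-c[2])/d[2]
def cloud(n,d):
    K,T=cam(n); v,u=np.mgrid[:480,:640]; p=np.stack([(u-K[0,2])/K[0,0]*d,(v-K[1,2])/K[1,1]*d,d],-1)
    return (p-T[:3,3])@T[:3,:3]
def proj(n,X):
    K,T=cam(n); p=K@(T[:3,:3]@np.array(X)+T[:3,3]); return p[:2]/p[2]
E
python3 - <<'E'
from h import *
for n in('scene','top'):
    snap(n,n+'0.png'); K,T=cam(n); print(n,K.round(1).tolist(),(-T[:3,:3].T@T[:3,3]).round(3),T[2,:3].round(3))
s=ctrl.get_state(); print(s)
E
```

```text
scene [[533.9, 0.0, 328.7], [0.0, 533.9, 247.3], [0.0, 0.0, 1.0]] [-0.032  0.375  1.043] [ 0.445 -0.462 -0.767]
top [[453.8, 0.0, 325.1], [0.0, 453.8, 238.1], [0.0, 0.0, 1.0]] [ 0.334 -0.192  0.981] [ 0.231  0.02  -0.973]
{'time': 0.1, 'qpos': array([-1.33801618e+00,  2.87126828e-01,  1.57803370e+00,  1.83052348e-05,
        1.27858593e+00, -1.50017708e-01]), 'dq': array([ 0.00227616,  0.00019231, -0.0034459 , -0.00082081,  0.00143314,
       -0.00174073]), 'joint_efforts': array([ 5.16487689e-04, -4.07299304e+01, -2.93697989e+01, -1.18269677e-04,
        3.43939064e-03, -2.17333287e-06]), 'eef_pos': array([ 0.25201353, -0.62558549,  0.24405061]), 'tcp_rot': array([ 9.81739008e-01,  1.90229755e-01, -3.57964206e-05, -1.07634029e-03]), 'contact_force': array([ 0.24994576, -0.48429002, -0.27467052]), 'wrist_torque': array([ 0.04497919,  0.02132838, -0.05738248]), 'opening': 0.9993642922422767}
```

View pics/scene0.png

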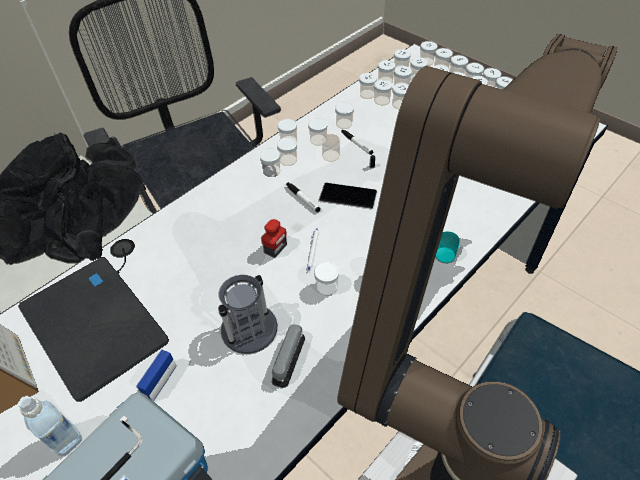

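View pics/top0.png

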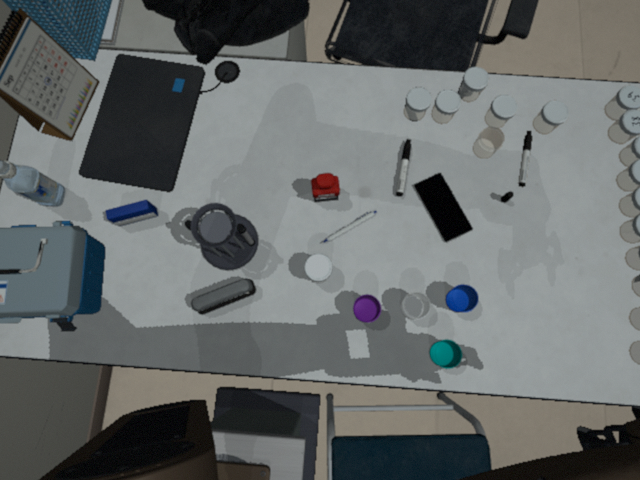

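The top view shows the lift mouth at about (213,224) and the lidded cup at (318,267). The whitish open cup is at (415,305), between the purple (367,308), blue (461,298) and teal (445,353) look-alikes. The stamp is at (326,187) and the stapler at (223,295). Next I'll measure them.

```bash
python3 - <<'E'
from h import *
p=cv2.imread('pics/top0.png'); d=np.load('pics/top0.png.npy'); C=cloud('top',d)
for nm,u,v in (('rim',215,222),('lid',318,267),('open',415,306),('purple',367,308),('blue',461,298),('teal',445,353),('stapler',223,295),('stamp',326,187)):
    w=C[v-45:v+45,u-45:u+45]; 
    print(nm,C[v,u].round(3), [ray('top',u,v,z).round(3).tolist() for z in (0.065,0.146)])
# lid: points with z 0.055-0.07 near
def fit(c,z0,z1,r,nm):
    m=(C[...,2]>z0)&(C[...,2]<z1)&(np.hypot(C[...,0]-c[0],C[...,1]-c[1])<r)
    q=C[m][:,:2]
    if len(q)<5: print(nm,len(q));return
    (cc,rr)=cv2.minEnclosingCircle(q.astype(np.float32)); print(nm,len(q),q.mean(0).round(4),np.round(cc,4),round(rr,4),C[m][:,2].mean().round(4))
r=ray('top',318,267,.065);fit(r,.055,.075,.05,'lid')
r=ray('top',415,303,.063);fit(r,.05,.075,.045,'open')
r=ray('top',213,222,.146);fit(r,.138,.152,.07,'rim'); fit(r,.12,.136,.03,'plat')
for nm,u,v in (('purple',367,308),('blue',461,298)): fit(ray('top',u,v,.063),.05,.07,.045,nm)
a=p[160:360,160:500]; cv2.imwrite('pics/crop.png',cv2.resize(a,None,fx=2.3,fy=2.3,interpolation=cv2.INTER_CUBIC))
E
```

```text
rim [0.553 0.042 0.129] [[0.569, 0.06, 0.065], [0.548, 0.038, 0.146]]
lid [ 0.49  -0.162  0.063] [[0.49, -0.163, 0.065], [0.476, -0.165, 0.146]]
open [ 0.432 -0.375 -0.   ] [[0.425, -0.362, 0.065], [0.417, -0.347, 0.146]]
purple [ 0.419 -0.272  0.004] [[0.414, -0.267, 0.065], [0.407, -0.26, 0.146]]
blue [ 0.456 -0.471  0.005] [[0.448, -0.454, 0.065], [0.438, -0.431, 0.146]]
teal [ 0.339 -0.44   0.001] [[0.338, -0.423, 0.065], [0.338, -0.403, 0.146]]
stapler [0.42  0.027 0.051] [[0.419, 0.024, 0.065], [0.411, 0.005, 0.146]]
stamp [ 0.655 -0.167  0.089] [[0.663, -0.166, 0.065], [0.634, -0.168, 0.146]]
lid 614 [ 0.4895 -0.1633] [ 0.49   -0.1626] 0.029 0.0628
open 132 [ 0.4273 -0.3656] [ 0.4281 -0.3676] 0.0283 0.0574
rim 692 [0.5452 0.0425] [0.5444 0.0392] 0.0568 0.1428
plat 688 [0.5472 0.0412] [0.5482 0.0416] 0.0301 0.129
purple 116 [ 0.4142 -0.267 ] [ 0.4149 -0.2683] 0.0285 0.057
blue 155 [ 0.449  -0.4618] [ 0.4496 -0.4634] 0.0284 0.0574
```

View pics/crop.png

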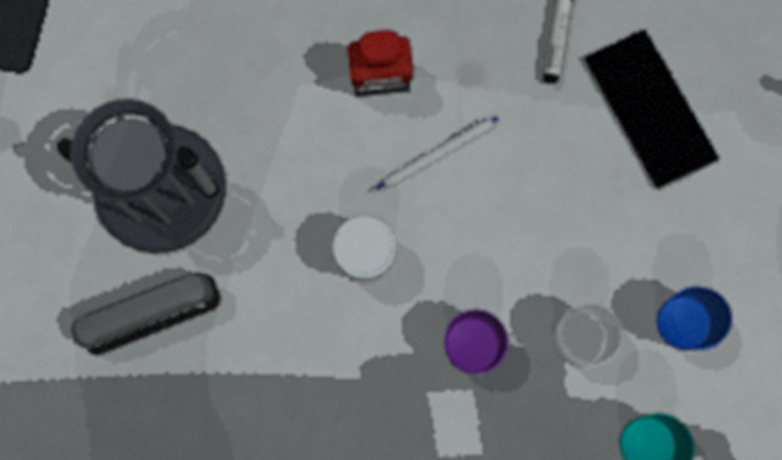

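```bash
cat >> h.py <<'E'
def circ(q):
    from scipy.optimize import least_squares
    f=least_squares(lambda p:np.hypot(q[:,0]-p[0],q[:,1]-p[1])-p[2],[*q.mean(0),.03],loss='soft_l1',f_scale=.002); return f.x.round(4),np.sqrt((f.fun**2).mean()).round(4)
E
python3 - <<'E'
from h import *
for n in('top','scene'):
    p=cv2.imread(f'pics/{n}0.png'); d=np.load(f'pics/{n}0.png.npy'); C=cloud(n,d)
    def sel(c,z0,z1,r): return C[(C[...,2]>z0)&(C[...,2]<z1)&(np.hypot(C[...,0]-c[0],C[...,1]-c[1])<r)]
    q=sel((.547,.0415),.139,.152,.05); print(n,'rim',len(q),circ(q[:,:2]),cv2.minEnclosingCircle(q[:,:2].astype(np.float32)),q[:,2].mean())
    q=sel((.547,.0415),.124,.135,.031); print('plat',len(q),q.mean(0))
    q=sel((.490,-.1626),.055,.075,.04); print('lid',len(q),q.mean(0),cv2.minEnclosingCircle(q[:,:2].astype(np.float32)))
    q=sel((.547,.0415),.10,.16,.07); 
    g=q[np.hypot(q[:,0]-.547,q[:,1]-.0415)>.049]; print('caps',g.round(3)[::6].tolist())
q=None
d=np.load('pics/top0.png.npy'); C=cloud('top',d)
q=C[(C[...,2]>.052)&(C[...,2]<.075)&(np.hypot(C[...,0]-.428,C[...,1]+.3675)<.04)]; print('open',circ(q[:,:2]),q.mean(0))
# colour outlines in top image
g=cv2.cvtColor(cv2.imread('pics/top0.png'),cv2.COLOR_BGR2GRAY)
m=np.zeros_like(g);m[(g>200)]=255;m[:240]=0;m[295:]=0;m[:,:295]=0;m[:,345:]=0
c=max(cv2.findContours(m,0,2)[0],key=cv2.contourArea);(u,v),r=cv2.minEnclosingCircle(c);print('lid px',u,v,r,ray('top',u,v,.065))
E
```

```text
top rim 602 (array([0.5424, 0.0395, 0.0407]), np.float64(0.0031)) ((0.5455771684646606, 0.04153480753302574), 0.04982452839612961) 0.14310958925077139
plat 724 [0.54564005 0.04109624 0.12898775]
lid 614 [ 0.48946244 -0.16328562  0.06279362] ((0.4899972975254059, -0.1626145839691162), 0.029049213975667953)
caps [[0.55, 0.091, 0.142], [0.543, 0.096, 0.143], [0.541, 0.092, 0.144], [0.54, 0.094, 0.141], [0.537, 0.093, 0.142], [0.545, -0.014, 0.142], [0.542, -0.013, 0.146], [0.537, 0.091, 0.13], [0.543, -0.017, 0.138], [0.539, -0.013, 0.145], [0.535, 0.091, 0.123], [0.539, -0.016, 0.138], [0.536, -0.012, 0.139], [0.536, -0.007, 0.132], [0.538, -0.017, 0.123], [0.536, -0.015, 0.124], [0.538, -0.013, 0.109]]
scene rim 455 (array([0.5433, 0.0435, 0.0406]), np.float64(0.0033)) ((0.5456656217575073, 0.04147106781601906), 0.04981045424938202) 0.1435444150951654
plat 550 [0.54601886 0.04225662 0.12973838]
lid 429 [ 0.48982054 -0.15683669  0.06264372] ((0.4914364516735077, -0.15772750973701477), 0.030382942408323288)
caps [[0.55, -0.01, 0.145], [0.544, -0.01, 0.146], [0.541, -0.013, 0.142], [0.542, -0.012, 0.131], [0.537, -0.01, 0.128], [0.536, -0.007, 0.113], [0.543, 0.091, 0.146], [0.542, 0.09, 0.144], [0.539, 0.092, 0.145], [0.54, 0.095, 0.143], [0.538, 0.098, 0.146], [0.542, 0.099, 0.139], [0.55, 0.098, 0.126], [0.537, 0.092, 0.132], [0.538, 0.096, 0.132], [0.54, 0.1, 0.13], [0.544, 0.101, 0.124], [0.538, 0.091, 0.118], [0.541, 0.099, 0.118], [0.54, 0.098, 0.114], [0.539, 0.099, 0.112], [0.539, 0.098, 0.107]]
open (array([ 0.4283, -0.3677,  0.0257]), np.float64(0.0005)) [ 0.42800886 -0.36697168  0.05881317]Traceback (most recent call last):
  File "<stdin>", line 16, in <module>
ValueError: max() iterable argument is empty
```

```bash
cat >> h.py <<'E'
from scipy.spatial.transform import Rotation as Ro
TGT=Ro.from_matrix(np.array([[0,1,0],[1,0,0],[0,0,-1]]).T)  # tool x=+y? cols
def inc(pos,yaw=0.,flat=True):
    # desired: tool z down, tool y at angle yaw
    s=ctrl.get_state(); R=Ro.from_quat(s['tcp_rot']); 
    y=np.array([np.cos(yaw),np.sin(yaw),0]); z=np.array([0,0,-1.]); x=np.cross(y,z)
    D=Ro.from_matrix(np.stack([x,y,z],1))
    print('t',round(s['time'],2),'pos',s['eef_pos'].round(4),'open',round(s['opening'],3),'F',s['contact_force'].round(2),'q',s['qpos'].round(2))
    print('rot',(R.inv()*D).as_rotvec().round(4),'shift cm',(R.inv().apply(np.array(pos)-s['eef_pos'])*100).round(2))
E
python3 - <<'E'
from h import *
inc((.49,-.1626,.17))
print(ray('top',213.7,225.7,.146))
E
```

```text
t 0.1 pos [ 0.252  -0.6256  0.2441] open 0.999 F [ 0.25 -0.48 -0.27] q [-1.34  0.29  1.58  0.    1.28 -0.15]
rot [-0.0017 -0.0016 -1.188 ] shift cm [ 39.37 -34.04   7.49]
[0.5410114  0.03937216 0.146     ]
```

Emit:
servo_tool --increments "0 0 -1.188 39.4 -34 0 8.54;0 0 -1.188 39.4 -34 0 8.54;0 0 -1.188 39.4 -34 0 8.54;0 0 -1.188 39.4 -34 0 8.54;0 0 -1.188 39.4 -34 0 8.54;0 0 -1.188 39.4 -34 0 8.54;0 0 -1.188 39.4 -34 0 8.54;0 0 -1.188 39.4 -34 0 8.54;0 0 -1.188 39.4 -34 0 8.54;0 0 -1.188 39.4 -34 0 8.54" --grip_force 30

```text
time: 0.93
eef_pos: [0.4433, -0.2536, 0.245]
tcp_rot: [0.705, 0.709, 0.0, -0.0]
contact_force: [0.6, 0.2, 1.1]
opening: 0.995
```

```bash
python3 - <<'E'
from h import *
inc((.49,-.1626,.12))
E
```

```text
t 0.93 pos [ 0.4433 -0.2536  0.245 ] open 0.995 F [0.61 0.17 1.07] q [-0.72 -0.08  1.97  0.    1.25 -0.72]
rot [-0.0003 -0.0003  0.0049] shift cm [ 9.08  4.71 12.5 ]
```

Emit:
servo_tool --increments "0 0 0.005 9.1 4.7 10 8.54;0 0 0.005 9.1 4.7 10 8.54;0 0 0.005 9.1 4.7 12.5 8.54;0 0 0.005 9.1 4.7 12.5 8.54;0 0 0.005 9.1 4.7 12.5 8.54;0 0 0.005 9.1 4.7 12.5 8.54;0 0 0.005 9.1 4.7 12.5 8.54"

```text
time: 1.52
eef_pos: [0.4906, -0.1655, 0.1213]
tcp_rot: [0.709, 0.705, 0.0, 0.001]
contact_force: [1.3, 0.3, 0.3]
opening: 0.996
```

```bash
python3 - <<'E'
from h import *
inc((.49,-.1626,.051))
snap('top','t1.png');snap('scene','s1.png')
a=cv2.imread('pics/t1.png')[140:380,150:550];b=cv2.imread('pics/s1.png')[160:400,180:580]
cv2.imwrite('pics/m1.png',cv2.resize(np.vstack([a,b]),None,fx=1.25,fy=1.25))
E
```

```text
t 1.52 pos [ 0.4906 -0.1655  0.1213] open 0.996 F [1.26 0.25 0.35] q [-0.52  0.08  2.06 -0.    1.   -0.52]
rot [ 0.0011  0.001  -0.0048] shift cm [ 0.29 -0.07  7.03]
```

View pics/m1.png

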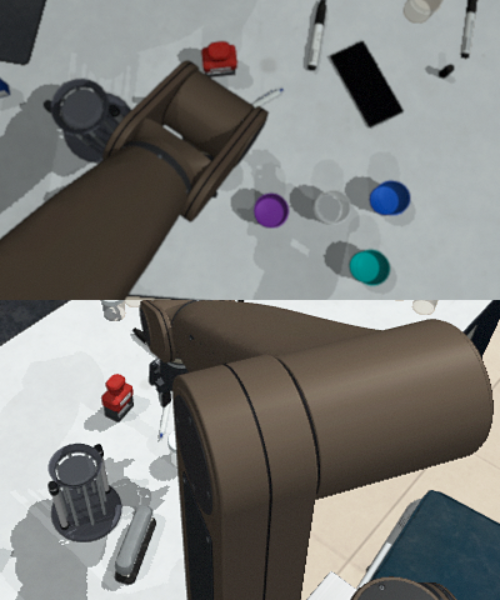

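The arm now hides the lidded cup in both views, while the lift, stamp and stapler are still clear. I'll go down on the measured position.

Emit:
servo_tool --increments "0 0 -0.002 0.2 -0.1 1.5 8.54;0 0 -0.002 0.2 -0.1 3 8.54;0 0 -0.002 0.2 -0.1 4.5 8.54;0 0 -0.002 0.2 -0.1 6 8.54;0 0 -0.002 0.2 -0.1 7 8.54;0 0 -0.002 0.2 -0.1 7 8.54;0 0 -0.002 0.2 -0.1 7 8.54"

```text
time: 2.2
eef_pos: [0.4894, -0.1636, 0.0511]
tcp_rot: [0.709, 0.706, 0.0, 0.0]
contact_force: [-0.1, -0.3, 0.2]
opening: 1.0
```

```bash
python3 - <<'E'
from h import *
inc((.49,-.1626,.051))
E
```

```text
t 2.2 pos [ 0.4894 -0.1636  0.0511] open 1.0 F [-0.06 -0.32  0.24] q [-0.52  0.19  2.09 -0.    0.86 -0.52]
rot [ 0.0008  0.0005 -0.0039] shift cm [0.1  0.06 0.01]
```

Emit:
servo_tool --increments "0 0 0 0.1 0.1 0 7.8;0 0 0 0.1 0.1 0 7.2;0 0 0 0.1 0.1 0 6.6;0 0 0 0.1 0.1 0 6.2;0 0 0 0.1 0.1 0 5.9;0 0 0 0.1 0.1 0 5.6;0 0 0 0.1 0.1 0 5.2;0 0 0 0.1 0.1 0 5;0 0 0 0.1 0.1 0 5;0 0 0 0.1 0.1 0 5" --grip_force 30

```text
time: 3.03
eef_pos: [0.4905, -0.1619, 0.0511]
tcp_rot: [0.708, 0.706, 0.0, 0.0]
contact_force: [-1.2, 1.5, 5.5]
opening: 0.645
```

```bash
python3 - <<'E'
from h import *
inc((.49,-.1626,.27))
E
```

```text
t 3.03 pos [ 0.4905 -0.1619  0.0511] open 0.645 F [-1.15  1.47  5.46] q [-0.52  0.19  2.09  0.    0.86 -0.51]
rot [ 0.0007  0.0003 -0.003 ] shift cm [ -0.07  -0.04 -21.89]
```

Emit:
servo_tool --increments "0 0 0 0 0 -1 5;0 0 0 0 0 -2.5 5;0 0 0 0 0 -5 5;0 0 0 0 0 -8 5;0 0 0 0 0 -11 5;0 0 0 0 0 -14 5;0 0 0 0 0 -17 5;0 0 0 0 0 -20 5;0 0 0 0 0 -22 5;0 0 0 0 0 -22 5"

```text
time: 3.87
eef_pos: [0.492, -0.1628, 0.2763]
tcp_rot: [0.708, 0.706, 0.001, 0.005]
contact_force: [0.2, 0.2, 0.3]
opening: 0.647
```

```bash
python3 - <<'E'
from h import *
inc((.543,.0415,.27))
snap('top','t2.png');snap('scene','s2.png')
a=cv2.imread('pics/t2.png')[140:380,150:550];b=cv2.imread('pics/s2.png')[160:400,180:580]
cv2.imwrite('pics/m2.png',cv2.resize(np.vstack([a,b]),None,fx=1.25,fy=1.25))
E
```

```text
t 3.87 pos [ 0.492  -0.1628  0.2763] open 0.647 F [0.17 0.24 0.26] q [-0.52 -0.09  1.93 -0.    1.3  -0.51]
rot [ 0.009   0.0052 -0.0029] shift cm [20.45  5.03  0.57]
```

View pics/m2.png

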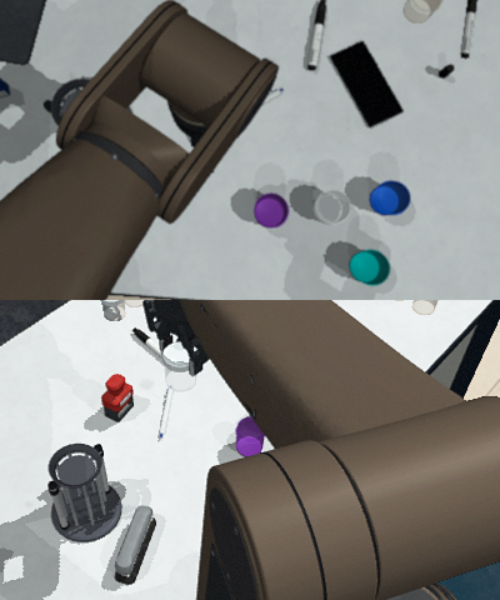

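The scene view shows the cup held upright by its lid, at about (180,365) in the montage. The desk spot where it stood is now clear. I'll carry it over the lift.

Emit:
servo_tool --increments "0 0 0 3 0.8 0 5;0 0 0 6 1.5 0 5;0 0 0 9 2.2 0 5;0 0 0 12 3 0 5;0 0 0 15 3.8 0 5;0 0 0 18 4.5 0.3 5;0 0 0 20 5 0.6 5;0.005 0.005 0 20.4 5.1 0.6 5;0.005 0.005 0 20.4 5.1 0.6 5;0.005 0.005 0 20.4 5.1 0.6 5"

```text
time: 4.8
eef_pos: [0.541, 0.0416, 0.2626]
tcp_rot: [0.708, 0.706, -0.001, -0.005]
contact_force: [-0.4, -0.1, 0.0]
opening: 0.642
```

```bash
python3 - <<'E'
from h import *
inc((.543,.0415,.20))
snap('top','t3.png');snap('scene','s3.png')
a=cv2.imread('pics/t3.png')[140:380,100:500];b=cv2.imread('pics/s3.png')[160:400,120:520]
cv2.imwrite('pics/m3.png',cv2.resize(np.vstack([a,b]),None,fx=1.25,fy=1.25))
E
```

```text
t 4.8 pos [0.541  0.0416 0.2626] open 0.642 F [-0.44 -0.1   0.02] q [-0.11 -0.02  1.88  0.    1.29 -0.11]
rot [-0.0082 -0.0046 -0.0027] shift cm [-0.04  0.26  6.25]
```

View pics/m3.png

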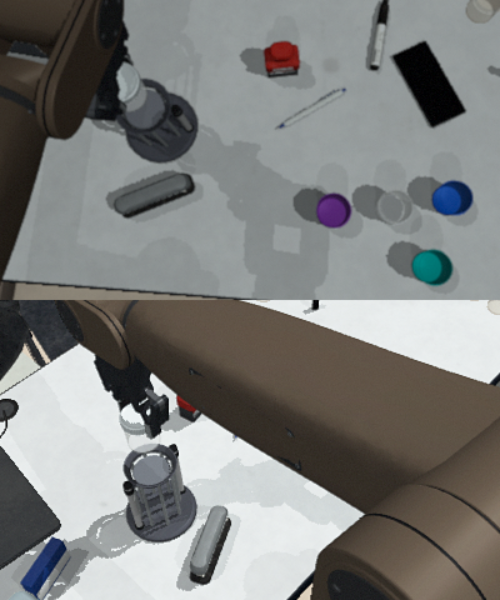

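```bash
python3 - <<'E'
from h import *
for n,f in(('top','t3'),('scene','s3')):
    p=cv2.imread(f'pics/{f}.png'); C=cloud(n,np.load(f'pics/{f}.png.npy'))
    m=(np.hypot(C[...,0]-.542,C[...,1]-.0415)<.045)&(C[...,2]>.19)&(C[...,2]<.3)&(p.min(-1)>130)
    q=C[m]; print(n,len(q),q.min(0),q.max(0)); 
    l=q[(q[:,2]>q[:,2].max()-.02)]; print(np.percentile(q,[2,50,98],axis=0).round(4))
    print('uv',[ (proj(n,(.542,.0415,z))).round(0) for z in(.146,.21,.28)])
    v,u=np.where(m); print(u.min(),u.max(),v.min(),v.max())
a=cv2.imread('pics/s3.png')[200:360,180:290];b=cv2.imread('pics/t3.png')[160:280,160:260]
cv2.imwrite('pics/z1.png',np.hstack([cv2.resize(a,(412,600)),cv2.resize(b,(388,466)).copy() if 0 else cv2.copyMakeBorder(cv2.resize(b,(388,466)),0,134,0,0,0)]))
E
```

```text
top 336 [0.51669192 0.01328607 0.27045536] [0.56585997 0.04227781 0.2781584 ]
[[0.5195 0.0146 0.2718]
 [0.5421 0.029  0.2743]
 [0.563  0.0401 0.2767]]
uv [array([213., 225.]), array([204., 216.]), array([192., 204.])]
194 210 191 220
scene 661 [0.50283239 0.01997493 0.21576582] [0.58014844 0.07247561 0.29859159]
[[0.5153 0.0298 0.219 ]
 [0.5332 0.0576 0.2682]
 [0.5688 0.0713 0.2785]]
uv [array([241., 291.]), array([236., 273.]), array([231., 250.])]
210 248 238 281
```

View pics/z1.png

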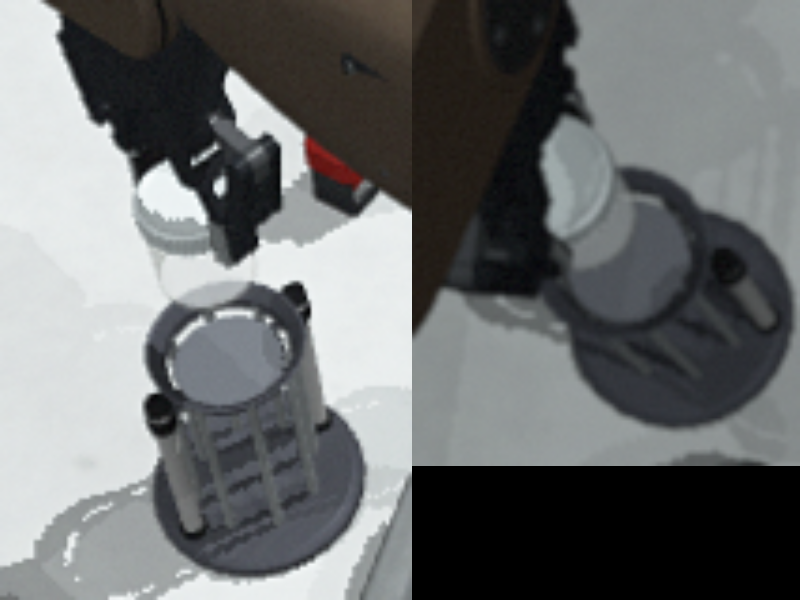

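```bash
python3 - <<'E'
from h import *
print(ray('scene',239.7,293,.146),ray('top',215.4,224.2,.146),ray('top',213.7,225.7,.146))
# dark collar component from original images -> project to rim plane, keep points at cloud z>.135
for n in('top','scene'):
    C=cloud(n,np.load(f'pics/{n}0.png.npy'))
    q=C[(C[...,2]>.125)&(C[...,2]<.152)&(np.hypot(C[...,0]-.543,C[...,1]-.0415)<.07)]
    # extents per direction (x extents: no caps)
    s=q[abs(q[:,1]-.0415)<.012]; print(n,'x',s[:,0].min(),s[:,0].max())
    s=q[(abs(q[:,0]-.543)>.02)&(q[:,2]>.138)]; print('y @|dx|>20', s[:,1].min(),s[:,1].max())
    # platform boundary: z<.133
    s=q[(q[:,2]<.133)&(np.hypot(q[:,0]-.543,q[:,1]-.0415)<.034)]; print('plat',s.min(0),s.max(0))
E
```

```text
[0.54107555 0.04589558 0.146     ] [0.54418828 0.03652188 0.146     ] [0.5410114  0.03937216 0.146     ]
top x 0.4993645782586363 0.5869764154202562
y @|dx|>20 0.0015672415246948221 0.07927934535420789
plat [0.51078226 0.00813441 0.12502268] [0.57472852 0.07515703 0.13299061]
scene x 0.4991240434627457 0.5886101598923676
y @|dx|>20 0.0035829802863204816 0.0823424213127571
plat [0.51203635 0.00871231 0.1251044 ] [0.57542084 0.0751421  0.13294188]
```

Both views agree on the lift axis at (0.5433, 0.0417), from the rim, cap and platform extents. They also put the cup within 1 mm of the TCP. I'll lower it until the platform is slightly pressed, with the tips still above the rim.

Emit:
servo_tool --increments "-0.004 -0.002 -0.003 0 0.2 1 5;-0.004 -0.002 -0.003 0 0.2 2 5;-0.004 -0.002 -0.003 0 0.2 3 5;-0.004 -0.002 -0.003 0 0.2 4 5;-0.004 -0.002 -0.003 0 0.2 5 5;-0.004 -0.002 -0.003 0 0.2 5.5 5;-0.004 -0.002 -0.003 0 0.2 6 5;-0.004 -0.002 -0.003 0 0.2 6 5;-0.004 -0.002 -0.003 0 0.2 6 5"

```text
time: 5.65
eef_pos: [0.5435, 0.0424, 0.2042]
tcp_rot: [0.707, 0.707, 0.001, -0.001]
contact_force: [-0.9, -0.9, -0.9]
opening: 0.647
```

```bash
python3 - <<'E'
from h import *
inc((.5433,.0415,.172))
E
```

```text
t 5.65 pos [0.5435 0.0424 0.2042] open 0.647 F [-0.87 -0.92 -0.89] q [-0.11  0.04  1.93  0.    1.17 -0.11]
rot [-0.0012 -0.003   0.0001] shift cm [-0.1  -0.01  3.22]
```

Emit:
servo_tool --increments "0 -0.002 0 -0.1 0 0.4 5;0 -0.002 0 -0.1 0 0.8 5;0 -0.002 0 -0.1 0 1.2 5;0 -0.002 0 -0.1 0 1.6 5;0 -0.002 0 -0.1 0 2 5;0 -0.002 0 -0.1 0 2.4 5;0 -0.002 0 -0.1 0 2.8 5;0 -0.002 0 -0.1 0 3.1 5;0 -0.002 0 -0.1 0 3.1 5"

```text
time: 6.4
eef_pos: [0.5429, 0.0415, 0.1724]
tcp_rot: [0.707, 0.707, -0.0, -0.001]
contact_force: [-0.6, 0.9, -0.3]
opening: 0.65
```

```bash
python3 - <<'E'
from h import *
inc((.5433,.0415,.172))
snap('top','t4.png');snap('scene','s4.png')
a=cv2.imread('pics/s4.png')[200:360,180:290];b=cv2.imread('pics/t4.png')[160:280,160:260]
cv2.imwrite('pics/z2.png',np.hstack([cv2.resize(a,(412,600)),cv2.copyMakeBorder(cv2.resize(b,(388,466)),0,134,0,0,0)]))
E
```

```text
t 6.4 pos [0.5429 0.0415 0.1724] open 0.65 F [-0.57  0.88 -0.35] q [-0.11  0.07  1.96  0.    1.11 -0.11]
rot [-0.0024 -0.0012 -0.    ] shift cm [0.   0.04 0.04]
```

View pics/z2.png

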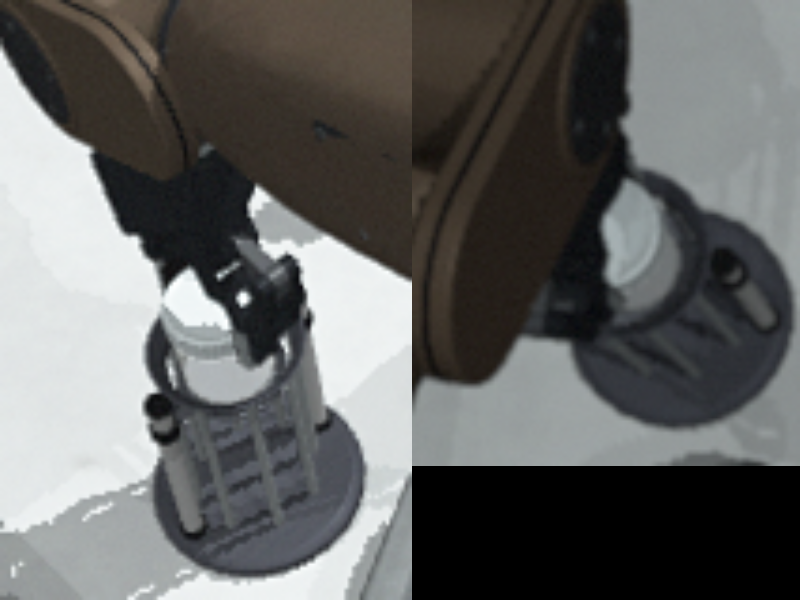

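The cup is centred inside the collar, with the fingertips clear above the rim. I'll release it now.

Emit:
servo_tool --increments "0 0 0 0 0 0 6;0 0 0 0 0 0 6.5;0 0 0 0 0 0 7;0 0 0 0 0 0 7.5;0 0 0 0 0 0 8.5;0 0 0 0 0 0 8.5;0 0 0 0 0 0 8.5;0 0 0 0 0 0 8.5;0 0 0 0 0 0 8.5;0 0 0 0 0 0 8.5"

```text
time: 7.33
eef_pos: [0.5434, 0.0414, 0.1733]
tcp_rot: [0.707, 0.707, -0.0, -0.001]
contact_force: [0.3, 0.0, 0.0]
opening: 0.995
```

Emit:
servo_tool --increments "0 0 0 0 0 -1 8.5;0 0 0 0 0 -3 8.5;0 0 0 0 0 -5 8.5;0 0 0 0 0 -7 8.5;0 0 0 0 0 -9 8.5;0 0 0 0 0 -10 8.5;0 0 0 0 0 -10 8.5"

```text
time: 7.92
eef_pos: [0.545, 0.0412, 0.2773]
tcp_rot: [0.707, 0.707, 0.002, 0.002]
contact_force: [-0.1, -0.7, -0.3]
opening: 0.996
```

```bash
python3 - <<'E'
from h import *
inc((.428,-.3675,.20))
p,d=snap('top','t5.png');p2,d2=snap('scene','s5.png')
a=cv2.imread('pics/s5.png')[200:360,180:290];b=cv2.imread('pics/t5.png')[160:280,160:260]
cv2.imwrite('pics/z3.png',np.hstack([cv2.resize(a,(412,600)),cv2.copyMakeBorder(cv2.resize(b,(388,466)),0,134,0,0,0)]))
E
```

```text
t 7.92 pos [0.545  0.0412 0.2773] open 0.996 F [-0.12 -0.7  -0.28] q [-0.11 -0.02  1.86  0.    1.3  -0.11]
rot [ 0.0057 -0.0003  0.    ] shift cm [-40.87 -11.75   7.65]
```

View pics/z3.png

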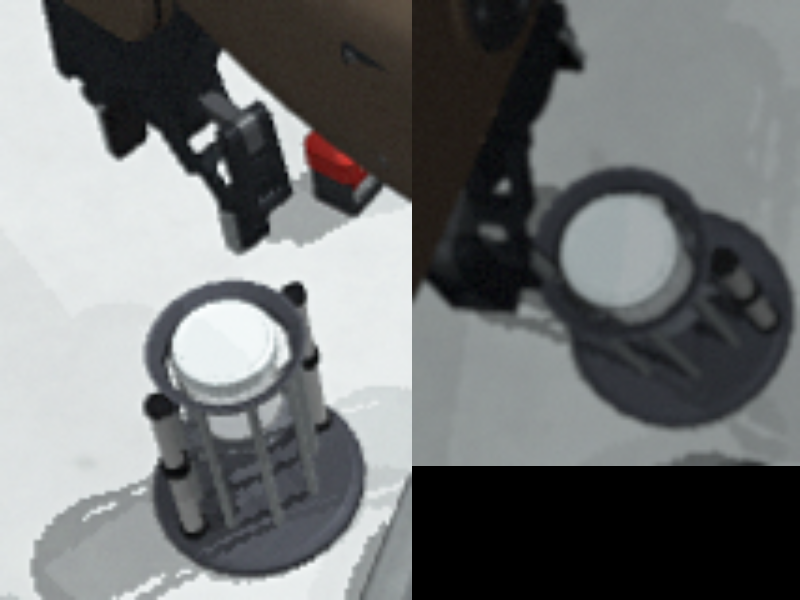

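The cup has sunk upright, with its lid near the rim. I'll measure it before going for the open cup.

```bash
python3 - <<'E'
from h import *
for n,f in(('top','t5'),('scene','s5')):
    p=cv2.imread(f'pics/{f}.png'); C=cloud(n,np.load(f'pics/{f}.png.npy'))
    m=(np.hypot(C[...,0]-.543,C[...,1]-.0415)<.045)&(C[...,2]>.12)&(C[...,2]<.18)&(p.min(-1)>120)
    q=C[m]; zt=np.median(q[:,2]); t=q[abs(q[:,2]-zt)<.006]; A=np.c_[t[:,:2]-t[:,:2].mean(0),np.ones(len(t))]; k=np.linalg.lstsq(A,t[:,2],rcond=None)[0]
    print(n,len(t),zt,t[:,:2].mean(0),cv2.minEnclosingCircle(t[:,:2].astype(np.float32)),'tilt',k[:2])
E
```

```text
top 647 0.14816501252876385 [0.54327593 0.04030409] ((0.5435401797294617, 0.04042118415236473), 0.02844483032822609) tilt [ 0.0040249  -0.00102857]
scene 537 0.1482866029971987 [0.54320067 0.0448816 ] ((0.5518779754638672, 0.03937000408768654), 0.04004625976085663) tilt [0.00774227 0.00190137]
```

Emit:
servo_tool --increments "0 0 0 -4 -1.2 0 8.54;0 0 0 -8 -2.4 0 8.54;0 0 0 -12 -3.6 0 8.54;0 0 0 -16 -4.8 0 8.54;0 0 0 -20 -6 0 8.54;0 0 0 -24 -7 0 8.54;0 0 0 -28 -8 0 8.54;0 0 0 -32 -9.2 0 8.54;0 0 0 -36 -10.4 0 8.54;0 0 0 -40 -11.6 0 8.54"

```text
time: 8.85
eef_pos: [0.426, -0.3595, 0.2708]
tcp_rot: [0.707, 0.707, 0.0, -0.002]
contact_force: [0.8, 0.4, -0.1]
opening: 1.001
```

```bash
python3 - <<'E'
from h import *
inc((.4282,-.3675,.12))
E
```

```text
t 8.85 pos [ 0.426  -0.3595  0.2708] open 1.001 F [ 0.79  0.38 -0.07] q [-0.88  0.01  1.84  0.    1.3  -0.88]
rot [-0.0032 -0.0039 -0.0003] shift cm [-0.86  0.27 15.07]
```

Emit:
servo_tool --increments "0 0 0 -0.8 0.25 3 8.54;0 0 0 -0.8 0.25 6 8.54;0 0 0 -0.8 0.25 9 8.54;0 0 0 -0.8 0.25 12 8.54;0 0 0 -0.8 0.25 14 8.54;0 0 0 -0.8 0.25 15 8.54;0 0 0 -0.8 0.25 15 8.54;0 0 0 -0.8 0.25 15 8.54"

```text
time: 9.52
eef_pos: [0.4297, -0.3659, 0.1224]
tcp_rot: [0.707, 0.707, 0.0, -0.002]
contact_force: [0.3, 0.2, 0.7]
opening: 0.998
```

```bash
python3 - <<'E'
from h import *
inc((.4282,-.3676,.045))
E
```

```text
t 9.52 pos [ 0.4297 -0.3659  0.1224] open 0.998 F [0.25 0.24 0.67] q [-0.89  0.18  1.94 -0.    1.02 -0.89]
rot [-0.0021 -0.0023  0.    ] shift cm [-0.19 -0.13  7.74]
```

Emit:
servo_tool --increments "-0.002 -0.002 0 -0.15 -0.1 1.5 8.54;-0.002 -0.002 0 -0.15 -0.1 3 8.54;-0.002 -0.002 0 -0.15 -0.1 4.5 8.54;-0.002 -0.002 0 -0.15 -0.1 6 8.54;-0.002 -0.002 0 -0.15 -0.1 7.2 8.54;-0.002 -0.002 0 -0.15 -0.1 7.7 8.54;-0.002 -0.002 0 -0.15 -0.1 7.7 8.54;-0.002 -0.002 0 -0.15 -0.1 7.7 8.54"

```text
time: 10.18
eef_pos: [0.4293, -0.3682, 0.0469]
tcp_rot: [0.707, 0.707, -0.0, 0.001]
contact_force: [-0.1, -0.6, -0.1]
opening: 1.001
```

```bash
python3 - <<'E'
from h import *
inc((.4282,-.3676,.045))
E
```

```text
t 10.18 pos [ 0.4293 -0.3682  0.0469] open 1.001 F [-0.15 -0.62 -0.12] q [-0.89  0.3   1.97  0.    0.87 -0.89]
rot [0.0019 0.0021 0.0001] shift cm [ 0.06 -0.11  0.19]
```

Emit:
servo_tool --increments "0 0 0 0.05 -0.1 0.1 7.8;0 0 0 0.05 -0.1 0.1 7.2;0 0 0 0.05 -0.1 0.1 6.6;0 0 0 0.05 -0.1 0.1 6.2;0 0 0 0.05 -0.1 0.1 5.9;0 0 0 0.05 -0.1 0.1 5.6;0 0 0 0.05 -0.1 0.1 5.2;0 0 0 0.05 -0.1 0.1 5;0 0 0 0.05 -0.1 0.1 5;0 0 0 0.05 -0.1 0.1 5" --grip_force 25

```text
time: 11.02
eef_pos: [0.4281, -0.3674, 0.0456]
tcp_rot: [0.707, 0.707, -0.0, 0.001]
contact_force: [-0.8, 0.6, 5.0]
opening: 0.649
```

Emit:
servo_tool --increments "0 0 0 0 0 -1 5;0 0 0 0 0 -2.5 5;0 0 0 0 0 -5 5;0 0 0 0 0 -8 5;0 0 0 0 0 -11 5;0 0 0 0 0 -14 5;0 0 0 0 0 -17 5;0 0 0 0 0 -20 5;0 0 0 0 0 -23 5;0 0 0 0 0 -25 5"

```text
time: 11.85
eef_pos: [0.4279, -0.3673, 0.2985]
tcp_rot: [0.707, 0.707, -0.0, 0.003]
contact_force: [-0.1, -0.7, -0.7]
opening: 0.648
```

```bash
python3 - <<'E'
from h import *
inc((.5433,.041,.29))
snap('top','t6.png')
E
```

```text
t 11.85 pos [ 0.4279 -0.3673  0.2985] open 0.648 F [-0.13 -0.73 -0.66] q [-0.89  0.    1.8   0.    1.34 -0.89]
rot [0.0035 0.0042 0.0001] shift cm [40.83 11.54  0.72]
```

View pics/t6.png

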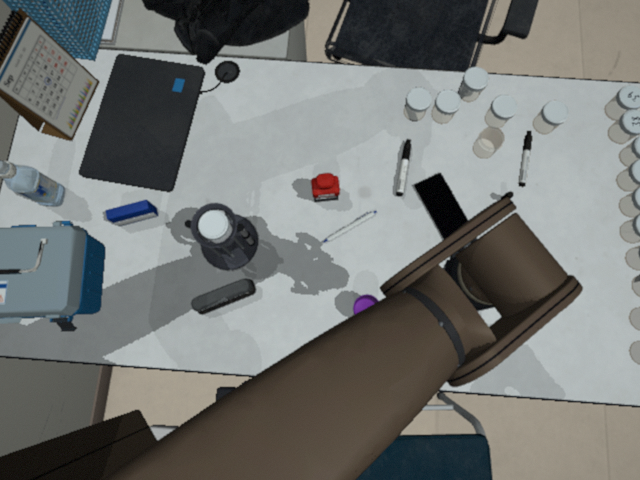

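The purple cup (365,303) and the bystanders are undisturbed. The opening reads 0.648, so the open cup is held. I'll carry it over the lift.

Emit:
servo_tool --increments "0 0 0 4 1.2 0 5;0 0 0 8 2.4 0 5;0 0 0 12 3.6 0 5;0 0 0 16 4.8 0 5;0 0 0 20 6 0 5;0 0 0 24 7 0 5;0 0 0 28 8 0.5 5;0 0 0 32 9.2 0.5 5;0 0 0 36 10.3 0.5 5;0 0 0 39 11 0.5 5"

```text
time: 12.73
eef_pos: [0.5374, 0.0262, 0.2887]
tcp_rot: [0.707, 0.708, 0.0, 0.0]
contact_force: [0.2, -0.4, -0.3]
opening: 0.655
```

```bash
python3 - <<'E'
from h import *
inc((.5433,.041,.265))
E
```

```text
t 12.73 pos [0.5374 0.0262 0.2887] open 0.655 F [ 0.24 -0.39 -0.29] q [-0.14 -0.05  1.87 -0.    1.33 -0.14]
rot [0.0001 0.0001 0.0015] shift cm [1.48 0.6  2.37]
```

Emit:
servo_tool --increments "0 0 0.001 0.5 0.2 1 5;0 0 0.001 1 0.4 2 5;0 0 0.001 1.4 0.5 2.5 5;0 0 0.001 1.4 0.5 2.5 5;0 0 0.001 1.4 0.5 2.5 5;0 0 0.001 1.4 0.5 2.5 5"

```text
time: 13.23
eef_pos: [0.5426, 0.0359, 0.2648]
tcp_rot: [0.708, 0.706, -0.0, 0.001]
contact_force: [0.8, -1.0, -0.2]
opening: 0.648
```

```bash
python3 - <<'E'
from h import *
inc((.5433,.041,.193))
snap('top','t7.png');snap('scene','s7.png')
a=cv2.imread('pics/s7.png')[200:360,180:290];b=cv2.imread('pics/t7.png')[160:280,160:260]
cv2.imwrite('pics/z4.png',np.hstack([cv2.resize(a,(412,600)),cv2.copyMakeBorder(cv2.resize(b,(388,466)),0,134,0,0,0)]))
for n,f in(('top','t7'),('scene','s7')):
    p=cv2.imread(f'pics/{f}.png'); C=cloud(n,np.load(f'pics/{f}.png.npy'))
    m=(np.hypot(C[...,0]-.543,C[...,1]-.0415)<.045)&(C[...,2]>.18)&(C[...,2]<.3)&(p.min(-1)>90)
    q=C[m]; print(n,len(q)); print(np.percentile(q,[1,50,99],axis=0).round(4))
E
```

```text
t 13.23 pos [0.5426 0.0359 0.2648] open 0.648 F [ 0.83 -1.02 -0.2 ] q [-0.12 -0.02  1.88 -0.    1.28 -0.12]
rot [ 0.0011  0.0013 -0.0027] shift cm [0.52 0.06 7.18]
top 590
[[0.5091 0.008  0.2189]
 [0.5444 0.0232 0.2418]
 [0.5714 0.0507 0.2818]]
scene 672
[[0.5101 0.0142 0.2218]
 [0.5357 0.0498 0.2519]
 [0.5769 0.0655 0.2904]]
```

View pics/z4.png

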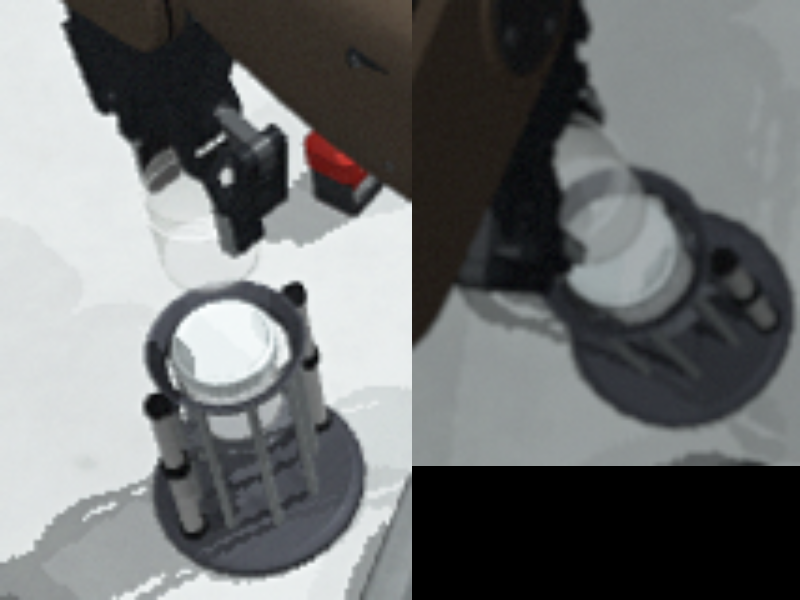

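The open cup hangs upright, with its underside at z≈0.219 as expected and its centre within 1 mm of the TCP. I'll lower it onto the lid.

Emit:
servo_tool --increments "0.001 0.001 -0.002 0.5 0.1 1 5;0.001 0.001 -0.002 0.5 0.1 2 5;0.001 0.001 -0.002 0.5 0.1 3 5;0.001 0.001 -0.002 0.5 0.1 4 5;0.001 0.001 -0.002 0.5 0.1 5 5;0.001 0.001 -0.002 0.5 0.1 5.5 5;0.001 0.001 -0.002 0.5 0.1 5.5 5;0.001 0.001 -0.002 0.5 0.1 5.5 5"

```text
time: 14.0
eef_pos: [0.5435, 0.042, 0.2092]
tcp_rot: [0.707, 0.707, -0.0, -0.0]
contact_force: [0.3, -0.2, -0.9]
opening: 0.65
```

```bash
python3 - <<'E'
from h import *
inc((.5433,.0405,.188))
E
```

```text
t 14.0 pos [0.5435 0.042  0.2092] open 0.65 F [ 0.3  -0.21 -0.9 ] q [-0.11  0.03  1.93 -0.    1.18 -0.11]
rot [-0.0009 -0.0001  0.001 ] shift cm [-0.15 -0.02  2.12]
```

Emit:
servo_tool --increments "0 0 0.001 -0.15 0 0.3 5;0 0 0.001 -0.15 0 0.6 5;0 0 0.001 -0.15 0 0.9 5;0 0 0.001 -0.15 0 1.2 5;0 0 0.001 -0.15 0 1.5 5;0 0 0.001 -0.15 0 1.8 5;0 0 0.001 -0.15 0 2.1 5;0 0 0.001 -0.15 0 2.1 5;0 0 0.001 -0.15 0 2.1 5"

```text
time: 14.75
eef_pos: [0.5435, 0.0406, 0.1884]
tcp_rot: [0.707, 0.707, -0.0, -0.0]
contact_force: [0.3, 0.5, -0.3]
opening: 0.646
```

```bash
python3 - <<'E'
from h import *
inc((.5433,.0405,.188))
snap('top','t8.png');snap('scene','s8.png')
a=cv2.imread('pics/s8.png')[200:360,180:290];b=cv2.imread('pics/t8.png')[160:280,160:260]
cv2.imwrite('pics/z5.png',np.hstack([cv2.resize(a,(412,600)),cv2.copyMakeBorder(cv2.resize(b,(388,466)),0,134,0,0,0)]))
E
```

```text
t 14.75 pos [0.5435 0.0406 0.1884] open 0.646 F [ 0.34  0.55 -0.31] q [-0.11  0.06  1.95  0.    1.14 -0.11]
rot [-0.0007 -0.0001  0.    ] shift cm [-0.01 -0.02  0.04]
```

View pics/z5.png

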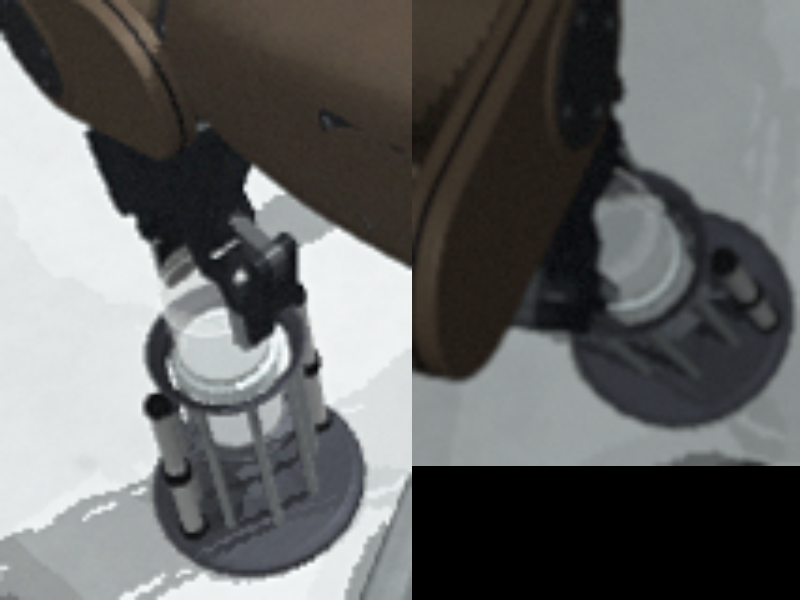

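The open cup sits centred on the lid, and the platform is pressed down slightly. I'll release it.

Emit:
servo_tool --increments "0 0 0 0 0 0 5.9;0 0 0 0 0 0 6.3;0 0 0 0 0 0 6.8;0 0 0 0 0 0 7.5;0 0 0 0 0 0 8.5;0 0 0 0 0 0 8.5;0 0 0 0 0 0 8.5;0 0 0 0 0 0 8.5;0 0 0 0 0 0 8.5;0 0 0 0 0 0 8.5"

```text
time: 15.68
eef_pos: [0.5437, 0.0405, 0.1887]
tcp_rot: [0.707, 0.707, -0.0, -0.0]
contact_force: [-0.1, -0.8, -0.9]
opening: 0.996
```

Emit:
servo_tool --increments "0 0 0 0 0 -1 8.5;0 0 0 0 0 -3 8.5;0 0 0 0 0 -5 8.5;0 0 0 0 0 -7 8.5;0 0 0 0 0 -9 8.5;0 0 0 -4 0 -11 8.5;0 0 0 -8 0 -11 8.5;0 0 0 -12 0 -11 8.5;0 0 0 -12 0 -11 8.5;0 0 0 -12 0 -11 8.5"

```text
time: 16.52
eef_pos: [0.5436, -0.0814, 0.2995]
tcp_rot: [0.709, 0.706, 0.0, 0.0]
contact_force: [-0.4, 0.7, -0.5]
opening: 0.993
```

```bash
python3 - <<'E'
from h import *
inc((.5433,.0405,.188))
snap('top','t9.png');snap('scene','s9.png')
a=cv2.imread('pics/s9.png')[200:360,180:290];b=cv2.imread('pics/t9.png')[160:280,160:260]
cv2.imwrite('pics/z6.png',np.hstack([cv2.resize(a,(412,600)),cv2.copyMakeBorder(cv2.resize(b,(388,466)),0,134,0,0,0)]))
for n,f in(('top','t9'),('scene','s9')):
    p=cv2.imread(f'pics/{f}.png'); C=cloud(n,np.load(f'pics/{f}.png.npy'))
    m=(np.hypot(C[...,0]-.543,C[...,1]-.0415)<.034)
    for z0 in np.arange(.08,.20,.01):
        q=C[m&(C[...,2]>z0)&(C[...,2]<z0+.01)]; print(n,round(z0,2),len(q),q.mean(0).round(4) if len(q) else '')
E
```

```text
t 16.52 pos [ 0.5436 -0.0814  0.2995] open 0.993 F [-0.43  0.65 -0.5 ] q [-0.33 -0.03  1.83  0.    1.34 -0.33]
rot [ 0.0007 -0.0001 -0.004 ] shift cm [12.19 -0.09 11.15]
top 0.08 0 
top 0.09 0 
top 0.1 0 
top 0.11 0 
top 0.12 0 
top 0.13 0 
top 0.14 0 
top 0.15 0 
top 0.16 0 
top 0.17 0 
top 0.18 0 
top 0.19 0 
scene 0.08 53 [0.525  0.0509 0.0852]
scene 0.09 36 [0.5243 0.0486 0.0957]
scene 0.1 85 [0.5256 0.0524 0.1059]
scene 0.11 67 [0.5539 0.0387 0.1142]
scene 0.12 102 [0.5491 0.0411 0.1253]
scene 0.13 142 [0.5415 0.0405 0.1352]
scene 0.14 151 [0.546  0.0426 0.1449]
scene 0.15 134 [0.5449 0.0416 0.1551]
scene 0.16 174 [0.5423 0.0458 0.1646]
scene 0.17 69 [0.5434 0.0444 0.1723]
scene 0.18 0 
scene 0.19 0
```

View pics/z6.png

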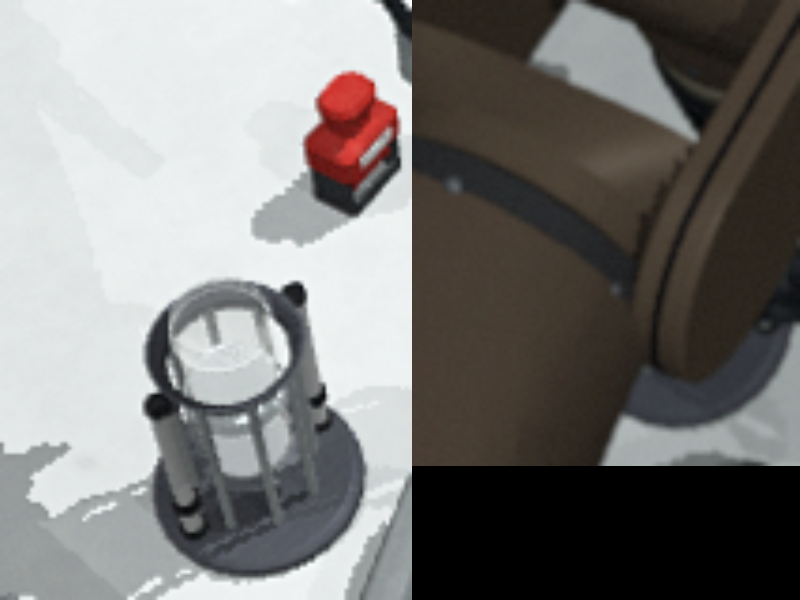

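View pics/t9.png

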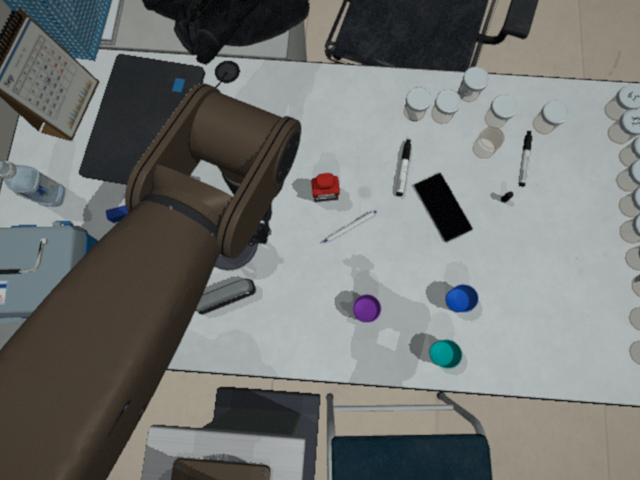

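The stack has sunk and looks straight. The cup top is at z≈0.174, which means about 84 mm of travel. I'll move clear for one last top view.

Emit:
servo_tool --increments "0 0 0 -4 0 0 8.5;0 0 0 -8 0 0 8.5;0 0 0 -12 -1 0 8.5;0 0 0 -16 -2 0 8.5;0 0 0 -20 -3 0 8.5;0 0 0 -22 -4 0 8.5;0 0 0 -22 -4 0 8.5;0 0 0 -22 -4 0 8.5"

```text
time: 17.28
eef_pos: [0.5038, -0.2989, 0.2986]
tcp_rot: [0.707, 0.707, 0.0, -0.0]
contact_force: [-0.5, -0.3, -0.1]
opening: 0.996
```

```bash
python3 - <<'E'
from h import *
snap('top','t10.png');snap('scene','s10.png')
a=cv2.imread('pics/s10.png')[200:360,180:290];b=cv2.imread('pics/t10.png')[160:280,160:260]
cv2.imwrite('pics/z7.png',np.hstack([cv2.resize(a,(412,600)),cv2.copyMakeBorder(cv2.resize(b,(388,466)),0,134,0,0,0)]))
for n,f in(('top','t10'),('scene','s10')):
    C=cloud(n,np.load(f'pics/{f}.png.npy'))
    q=C[(np.hypot(C[...,0]-.543,C[...,1]-.0415)<.036)&(C[...,2]>.165)&(C[...,2]<.19)]
    print(n,len(q),cv2.minEnclosingCircle(q[:,:2].astype(np.float32)),np.percentile(q[:,2],[50,98]))
    for nm,c,z in(('stamp',(.655,-.167),.06),('stapler',(.42,.027),.03)):
        o=[]
        for ff in(n+'0',f):
            D=cloud(n,np.load(f'pics/{ff}.png.npy')); w=D[(np.hypot(D[...,0]-c[0],D[...,1]-c[1])<.075)&(D[...,2]>z)&(D[...,2]<.1)]; o.append(w.mean(0).round(4))
        print(nm,o)
E
```

```text
top 127 ((0.5431563854217529, 0.039165738970041275), 0.027079422026872635) [0.1696475  0.17380597]
stamp [array([ 0.6658, -0.1647,  0.0796]), array([ 0.6657, -0.1645,  0.0793])]
stapler [array([0.4205, 0.0308, 0.0494]), array([0.42  , 0.0328, 0.0498])]
scene 148 ((0.5445355176925659, 0.04329472407698631), 0.028040317818522453) [0.16950867 0.17481491]
stamp [array([ 0.6656, -0.1553,  0.078 ]), array([ 0.6656, -0.1553,  0.0782])]
stapler [array([0.417 , 0.0438, 0.0495]), array([0.4169, 0.0438, 0.0494])]
```

View pics/z7.png

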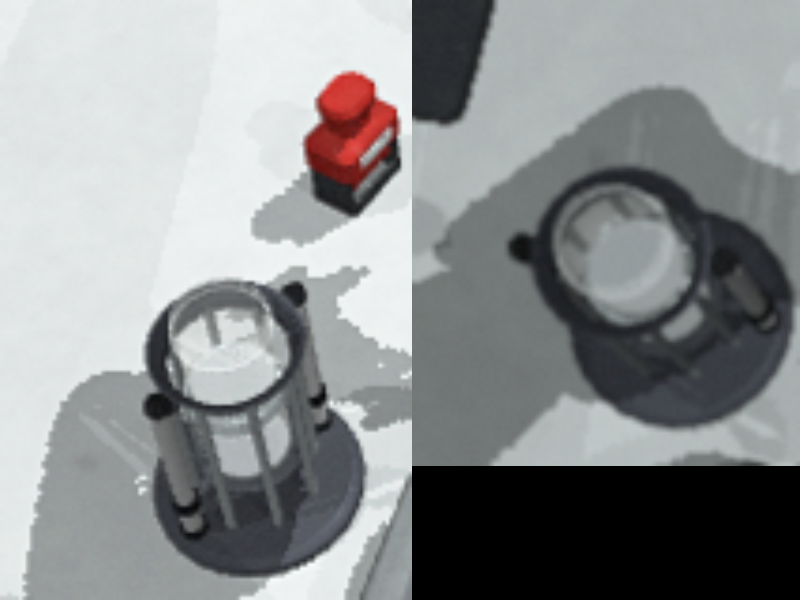

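Both views show a straight, centred stack at rest. The stamp and stapler haven't moved, so I'm handing in.

```bash
python3 -c "
from plant import ctrl
print(ctrl.sign_off())"
```

```text
the job is handed in; nothing more can be done
None
```

The cup lift is loaded and the job is handed in at about 17 s of the 58 s allowed. The sign-off gives no verdict.

- **Lidded cup:** I lowered it onto the platform and let go. It sank about 47 mm; the top view put the lid about 1 mm off the lift axis, with no measurable tilt.
- **Open cup:** I lowered it onto the lid and let go. The stack sank to about 84 mm of travel. The cup's rim is within about 3 mm of the lift axis in both views, and the stack looks straight and at rest.
- **Bystanders:** the stamp and stapler positions match the start to within 2 mm, and the gripper finished clear of everything.
- **Disagreements:** the two cameras differed by up to about 4–5 mm in y on partly seen parts. For the lidded cup's first position and its lid in the lift I used the top view. The gripper read about 55 mm on both cups, slightly under their 57–58 mm widths, but both were held firmly and upright.

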